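# Feed one washer into the pick-up recess

## Task

Without gripping or lifting anything, press the feeder's plunger all the way down with a fingertip so that just one washer comes out on to the cross track in front of the magazine, and let the plunger come back up. Then nudge that washer sideways along the track until it drops flat into the round recess at one end of the track; leave the other washers in the magazine and the things beside the feeder where they are.

Things in the scene. Friction and masses are not known exactly. Their poses are not given: they have to be found in the camera images.
- feeder: the washer feeder, fixed, base 166 x 168 mm; origin on the bench under its middle, z up, -x side (with the cross track) roughly to the robot. Deck on which washers slide: 8 mm above the bench. Magazine: upright open-topped square chute at x = -13 mm, y = 0, 36 x 36 mm, top 42 mm above the bench, three washers in it. Grey plunger housing behind it: x 20 to 74 mm, 50 mm wide, 48 mm high
- plunger_top (a point): centre of the top of the plunger's round black cap (36 mm across), at feeder x = 46 mm, y = 0, 98 mm above the bench when up and 73 mm when fully down; moves with it
- plunger (a joint): how far the plunger is pressed, m: 0 up, 0.025 fully down on its stop. Spring loaded (about 3 N to start, 8 N at the bottom), comes up by itself. Fully down it has driven a flat shuttle 47 mm to feeder -x, pushing the lowest washer out under the magazine's front wall to the middle of the cross track; on release the shuttle goes back and the stack drops by one
- gate (a point): point on the deck in the middle of the cross track, in front of the magazine (feeder x = -55 mm, y = 0), about where the ejected washer lies. The track runs along feeder y from -69 to +69 mm between two rails 29 mm apart that stand 4 mm above the deck (12 mm above the bench); end walls of the same height close both ends. A washer stands 6 mm above the rails
- recess (a point): centre of the floor of the round recess, 28 mm across and 3.5 mm deep with a dark floor, at one end of the cross track, 54.5 mm from its middle; its floor is 4.5 mm above the bench. Which end (+y or -y) varies; the end wall stops a washer right over the recess
- plain_plate: plain flat insert 41 x 41 mm, flush with the deck, at the other end of the cross track; origin under its centre, on the bench
- washer_1: the lowest washer of the stack, the one that comes out: plain thick bright steel ring, 13 mm hole, 24 mm across, 10 mm thick; origin at the centre of its underside (flush-lying: 8 mm above the bench on the deck, 4.5 mm when in the recess)
- washer_2: washer number 2 from the bottom of the stack, same as washer_1; stays in the magazine
- washer_3: washer number 3 from the bottom of the stack, same as washer_1; stays in the magazine
- tape_roll: small flat roll of thread tape lying on the bench beside the feeder, 54 mm across, 16 mm high; bystander, leave it alone; origin at the centre of its underside
- tee: small black tee fitting lying beside the feeder, 35 x 54 x 17 mm; bystander, leave it alone; origin at the centre of its underside
- valve: small black solenoid valve standing beside the feeder, 23 x 50 x 58 mm high; bystander, leave it alone; origin at the centre of its underside
There are look-alikes about, which are no part of the job. Leave any turquoise look-alike of the part that bears recess alone.

How it is judged:
By the outcome, as a careful person would: the job done as asked, in the order asked, and still so for the second after the job is handed in, with the robot touching nothing.
It also fails if it takes over 42 s, if anything falls off the work surface, if the arm or the gripper's body presses on something with over 40 N, if the wrist force passes 120 N, or if a joint passes its speed limit or range.

## Robot

A 6-joint arm with a two-finger parallel gripper is mounted at the origin on a cart in front of the work surface, level with it; the furniture and walls round the work are solid. World frame = base frame: x ahead of the robot, y to its left, z up, the work surface at z = 0. Lengths are in m, angles in degrees, forces in N, time in s.
With the tool pointing down it reaches from about 0.3 to 0.75 m from the base axis. Payload 8.5 kg.
Tool frame: the origin (TCP) lies on the centre line of the jaws, within the pads' length; the fingertips stand env.tcp_to_tips ahead of it and the grasp point (between the pads) lies 8 mm behind it (env.tcp_to_tips is the distance from the TCP to the fingertips, in m); z points along the fingers, y is the direction in which the jaws open and shut (so a half turn about z gives the same grasp; the last joint's range is limited). The gripper opens to 85 mm and grips with 20 to 120 N. Pads are 22 mm wide; open, the fingers measure 114 mm over their backs; the gripper's body (76 mm by 85 mm) begins 54 mm behind the grasp point. The pads swing forward as they close: fully open they stand 13 mm farther back than shut.
Start: joints at [-86.878, 21.807, 74.336, -0, 83.858, -12.336], TCP at [0.147, -0.53, 0.242] pointing down, gripper open.
Joint ranges: [-178.18, 178.18], [-50.72, 133.34], [12.68, 142.11], [-81.47, 261.47], [9.98, 163.14], [-165.26, 165.26]. Speed limits (degrees/s): [136.94, 136.94, 180, 180, 180, 180].

## Interface

Orientations are given as a 3x3 rotation matrix whose columns are the frame's x, y, z axes.
In Python, from rig import env gives the robot as it stands. The module is installed in compiled form; this text tells all that it offers.
- The arm moves only by the tool carry_out, never from a script. Its argument "rows" is a list of rows, each an object of numbers: "tx", "ty", "tz": the shift along the tool's x, y, z in cm; "yaw": the turn about the tool's z in rad. In form: [{"tx": .., "ty": .., "tz": .., "yaw": ..}, ...]. A call has 1 to 12 rows; each row shifts and turns the pose as measured when the row begins, along the tool's axes as they then stand; what a row does not reach is not made up. A row lasts 1/10 s, in which the tool goes at most 50 mm and 8.59 degrees, less where a joint would pass 70% of its speed; a pose out of reach is approached as far as the arm can. A call is refused whole if a number of a shift passes 5 or a number of a turn 0.15, either way. A call with a gripper value outside its range is refused whole. "jaw" is the closure, from -1 (fully open) to 1 (shut), set as the call begins (left out, the last holds). The fingers move at their own pace and stop on an object; "squeeze" is the grip in N (left out, the last holds). Time passes only in rows, so rows that do not move let the fingers close. It gives the time, the measured TCP pose, the force and the opening at its end, in the units of the state.
- env.observe(): the state, without advancing time (a new reading comes with each control period).
- env.get_image(name): name is "scene" or "top"; returns the picture (384x512x3 uint8, red, green, blue); there is no depth.
- env.camera_params(name): a dict with "vertical_fov" (degrees; the focal length in pixels is half the picture's height over the tangent of half this angle, whatever the lens; pixels are square), "cx", "cy" (the principal point, pixels), "k1" (the pictures are not rectified: a ray, as slopes to the right and down, at radius r is drawn at 1 + k1 r^2 times it, then the intrinsics apply), "view" (4x4, takes a point from world to camera coordinates). Camera axes: x right, y up, looking along -z (the intrinsics and any distortion apply to the point x, -y, -z); pixel columns grow to the right and rows downward; lengths in m; the calibration is good to about 2 mm. A picture is of the moment at which its call begins. camera_params takes no time and is no camera call.
- env.close_job(): hands the job in, once; it reports no verdict.
The state is a dict: "time_s": time; "q": joint angles; "qvel": joint speeds; "joint_efforts": joint torques, N m; "position": TCP position; "tool_rot": TCP orientation; "ft_force": force on the tool from outside, world axes, zero at the start; "wrist_torque": the same for the moment, N m; "grip_width": finger opening in m.
Only numpy, scipy, OpenCV 4.12 (cv2) and the standard library are available. Lean on these libraries where they do the work, as an engineer would, in place of code of your own. Each camera call takes 0.05 s, during which the arm holds its last target. There are 200 camera calls.

## Working session

There is one attempt and no reset: what is moved stays moved. The work goes in short steps, Python scripts to look and compute and a tool call to move; the robot and the scene stay as the last step left them, time stands still between calls to the robot, and variables do not carry over. Pictures are saved under pics/ and viewed, about 8 in all and at most 12, crops included, and the job is handed in when it is done.

Besides the shell and the picture viewer there is one more tool, called after "Emit:" as a command line: name --argument value ..., lists and objects as JSON in quotes. carry_out: Moves the arm, as the interface text tells. Its arguments: {"type":"object","properties":{"rows":{"type":"array","items":{"type":"object","properties":{"tx":{"type":"number"},"ty":{"type":"number"},"tz":{"type":"number"},"yaw":{"type":"number"}}}},"jaw":{"type":"number"},"squeeze":{"type":"number"}},"required":["rows"]}

```bash
mkdir -p pics
cat > h.py <<'E'
import numpy as np, cv2
from rig import env
def cam(n):
    p=env.camera_params(n); f=192/np.tan(np.radians(p["vertical_fov"]/2))
    return f,p["cx"],p["cy"],p["k1"],np.array(p["view"])
def ray(n,u,v):
    f,cx,cy,k1,V=cam(n); d=np.array([(u-cx)/f,(v-cy)/f]); s=d.copy()
    for _ in range(20): s=d/(1+k1*(s@s))
    R=V[:3,:3]; o=-R.T@V[:3,3]; return o,R.T@np.array([s[0],-s[1],-1])
def onz(n,u,v,z):
    o,d=ray(n,u,v); return o+d*(z-o[2])/d[2]
def proj(n,P):
    f,cx,cy,k1,V=cam(n); c=V[:3,:3]@np.array(P)+V[:3,3]; s=np.array([c[0],-c[1]])/-c[2]
    s=s*(1+k1*(s@s)); return s*f+[cx,cy]
def shot(n,name):
    im=env.get_image(n)[:,:,::-1].copy(); cv2.imwrite(f"pics/{name}.png",im); return im
E
python3 - <<'E'
from h import *
for n in("scene","top"):
    shot(n,n+"0"); f,cx,cy,k,V=cam(n); print(n,f,cx,cy,k,-V[:3,:3].T@V[:3,3])
a=cv2.imread("pics/scene0.png");b=cv2.imread("pics/top0.png")
cv2.imwrite("pics/s1.png",cv2.resize(a,(800,600)));cv2.imwrite("pics/t1.png",cv2.resize(b,(800,600)))
s=env.observe();print(env.tcp_to_tips,s)
E
```

```text
scene 409.89810653428333 257.6317202371898 185.7955274421291 0.023803502335799576 [0.21358856 0.52454632 0.77471005]
top 462.89233491178334 252.3067173246245 187.68348822036978 0.00807827507180711 [ 0.32798195 -0.09464958  1.03897646]
0.011 {'time_s': 0.1, 'q': array([-8.68785586e+01,  2.18394679e+01,  7.43773146e+01,  4.35033745e-04,
        8.38589744e+01, -1.23359754e+01]), 'qvel': array([ 0.01787025, -0.04797176, -0.01676423, -0.0853385 , -0.0023363 ,
        0.04213432]), 'joint_efforts': array([ 3.31759133e-03, -4.49216723e+01, -2.31656313e+01, -1.67200919e-04,
        3.67622415e-03, -1.19689585e-05]), 'position': array([ 0.14657191, -0.52986726,  0.24176983]), 'tool_rot': array([[ 9.63829031e-01,  2.66521285e-01, -6.44595142e-05],
       [ 2.66521136e-01, -9.63828169e-01,  1.32065748e-03],
       [ 2.89855433e-04, -1.29006784e-03, -9.99999126e-01]]), 'ft_force': array([ 0.1423832 , -0.75200287,  0.44162188]), 'wrist_torque': array([-0.00214341, -0.0281219 ,  0.04455631]), 'grip_width': 0.08561269276428926}
```

View pics/s1.png

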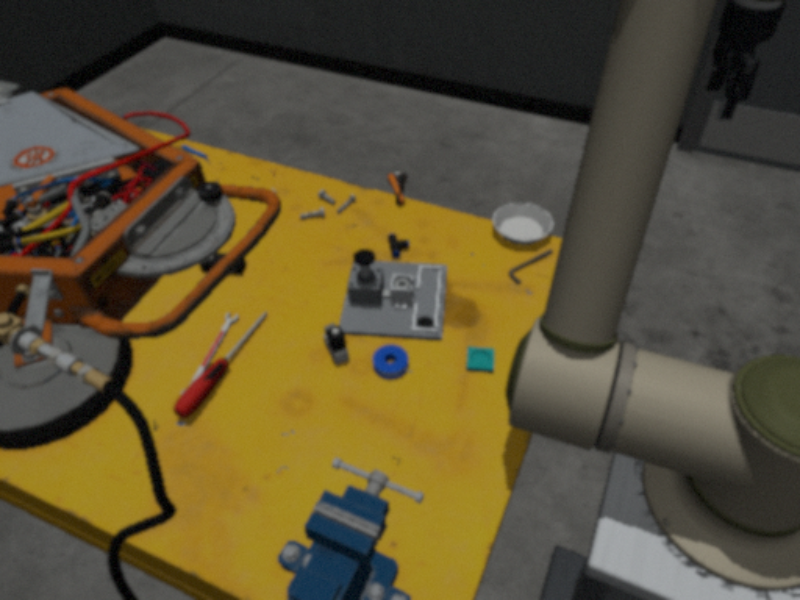

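View pics/t1.png

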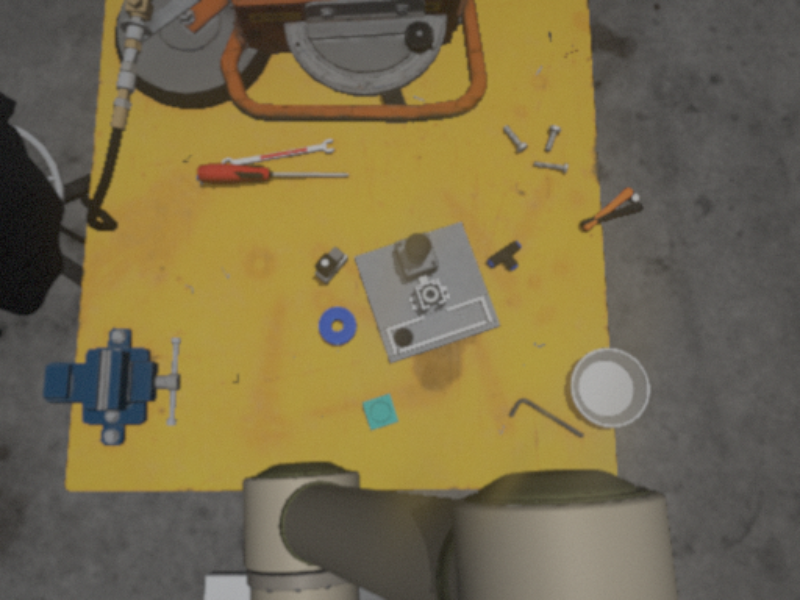

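The top view (800x600) shows the feeder at about (427,290), with its cap at (418,245) and magazine at (430,293). The dark round recess is at (403,337), the left (+y) end of the track. The turquoise look-alike lies off the feeder at (380,411). Other round or dark things that could be mistaken: blue tape roll (337,326), valve (330,264), tee (505,256). I choose the recess at (403,337) and check it in a crop.

Run:
```python
from h import *
im=cv2.imread("pics/top0.png")
hsv=cv2.cvtColor(im,cv2.COLOR_BGR2HSV)
m=((hsv[:,:,1]<110)).astype(np.uint8)*255
roi=np.zeros_like(m); roi[138:236,222:322]=255; m&=roi
cs,_=cv2.findContours(m,0,1); c=max(cs,key=cv2.contourArea); h=cv2.convexHull(c)
q=cv2.approxPolyDP(h,5,True)[:,0]; q=np.array(cv2.minAreaRect(c)[0:1]+()) if len(q)<4 else q
print("hull",q.tolist())
# line fit to contour sides
box=cv2.boxPoints(cv2.minAreaRect(c)); print("box",box.tolist())
W=np.array([onz("top",u,v,.008)[:2] for u,v in box]); print(W,np.linalg.norm(W-np.roll(W,1,0),axis=1),W.mean(0))
W=np.array([onz("top",u,v,.008)[:2] for u,v in q]); print(W)
g=im[135:240,220:325]
big=cv2.resize(g,None,fx=5.7,fy=5.7,interpolation=cv2.INTER_CUBIC); cv2.imwrite("pics/c1.png",big)
```

```text
hull [[295, 142], [319, 208], [250, 232], [227, 164]]
box [[225.25228881835938, 163.9511260986328], [296.3143615722656, 139.3527069091797], [320.2232360839844, 208.42271423339844], [249.16116333007812, 233.02113342285156]]
[[ 0.5921009  -0.03667218]
 [ 0.65038437 -0.20119334]
 [ 0.48807146 -0.25131261]
 [ 0.43326748 -0.09109059]] [0.16789705 0.17453989 0.16987473 0.16933568] [ 0.54095605 -0.14506718]
[[ 0.6439991  -0.19799832]
 [ 0.48904439 -0.24858881]
 [ 0.43553668 -0.09296691]
 [ 0.59197129 -0.04068401]]
```

View pics/c1.png

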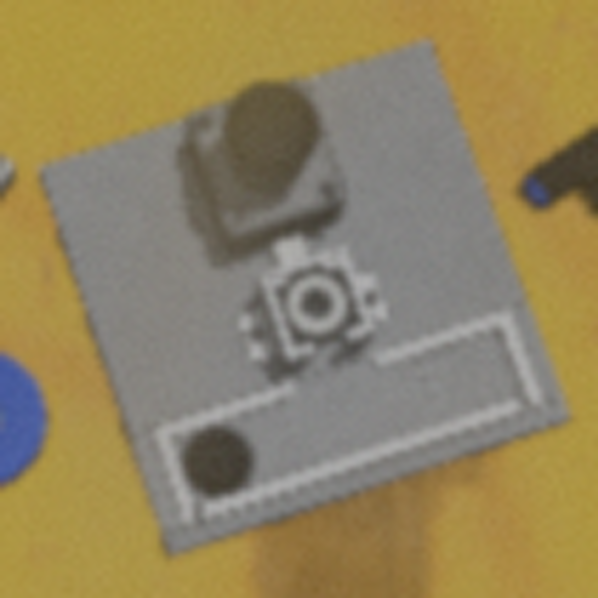

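The crop shows the feeder corners at (430,42), (567,415), (170,553) and (42,170), the dark recess at (217,461), the cap at (272,125) and the top washer at (318,305). The choice is confirmed: the recess is at the feeder's +y end.

Run:
```python
from h import *
t=lambda x,y,z:onz("top",220+(x+.5)/5.7-.5,135+(y+.5)/5.7-.5,z)[:2]
C=np.array([t(*p,.008) for p in[(430,42),(567,415),(170,553),(42,170)]])
L=np.array([[83,-84],[-83,-84],[-83,84],[83,84]])/1000
rec=t(217,461,.0045);cap=t(272,127,.098);w=t(318,305,.038)
tr=[t(161,428,.012),t(188,518,.012),t(508,318,.012),t(535,400,.012)]
# rigid fit incl. recess, cap, washer
A=np.vstack([L,[[-.055,.0545],[.046,0],[-.013,0]]]);B=np.vstack([C,rec,cap,w])
a,b=A-A.mean(0),B-B.mean(0); th=np.arctan2((a[:,0]*b[:,1]-a[:,1]*b[:,0]).sum(),(a*b).sum())
R=np.array([[np.cos(th),-np.sin(th)],[np.sin(th),np.cos(th)]]);o=B.mean(0)-R@A.mean(0)
print("yaw",np.degrees(th),"o",o);print("resid mm\n",((B-o)@R-A)*1000)
np.savez("fit.npz",R=R,o=o)
print("track",[((p-o)@R*1000).round(1) for p in tr])
for n,p in dict(cap=(.046,0),gate=(-.055,0),rec=(-.055,.0545)).items(): print(n,o+R@p)
print("cap scene px",proj("scene",[*(o+R@[.046,0]),.098])*1.5625,"rec scene",proj("scene",[*(o+R@[-.055,.0545]),.0045])*1.5625)
```

```text
yaw 18.49118728539935 o [ 0.54091451 -0.14477996]
resid mm
 [[-2.03601387  0.7413655 ]
 [ 2.13299897  1.3901059 ]
 [ 0.75024597 -0.48156005]
 [-2.45904214 -1.07269763]
 [ 1.61963024 -0.3271131 ]
 [-0.37791796  0.30934855]
 [ 0.3700988  -0.55944917]]
track [array([-34.9,  71.2]), array([-71.9,  72.6]), array([-37.3, -73.2]), array([-71.6, -72. ])]
cap [ 0.58453964 -0.13019066]
gate [ 0.48875403 -0.1622237 ]
rec [ 0.47146887 -0.1105374 ]
cap scene px [363.78924585 254.28045025] rec scene [424.5394419  323.78176484]
```

Both views agree: residuals are at most 2.5 mm, and the scene projections land on the cap and recess. Now I'll close the jaws and travel high toward the cap.

Emit:
carry_out --rows '[{"tx":4.4,"ty":-2.2},{"tx":4.4,"ty":-2.2},{"tx":4.4,"ty":-2.2},{"tx":4.4,"ty":-2.2},{"tx":4.4,"ty":-2.2},{"tx":4.4,"ty":-2.2},{"tx":4.4,"ty":-2.2},{"tx":4.4,"ty":-2.2},{"tx":4.4,"ty":-2.2},{"tx":4.4,"ty":-2.2},{"tx":4.4,"ty":-2.2,"yaw":-0.05},{}]' --jaw 1 --squeeze 20

```text
validation failed for argument at $.ro...
```

```bash
cat > go.py <<'E'
from h import *
import sys
F=np.load("fit.npz");R,o=F["R"],F["o"]
def to(fx,fy,tip):
    s=env.observe(); p=np.array(s["position"]);T=np.array(s["tool_rot"])
    tgt=np.array([*(o+R@[fx/1e3,fy/1e3]),tip/1e3+env.tcp_to_tips])
    yaw=np.arctan2(T[1,0],T[0,0]); fy_=np.arctan2(R[1,0],R[0,0])
    print("t",round(s["time_s"],2),"tool cm",(T.T@(tgt-p)*100).round(2),"yaw rad",round(-(fy_-yaw),3),
     "feeder pos mm",((p[:2]-o)@R*1e3).round(1),"tip z",round((p[2]-.011)*1e3,1),"F",np.array(s["ft_force"]).round(1),"w",round(s["grip_width"],4))
if len(sys.argv)>3: to(*map(float,sys.argv[1:4]))
E
python3 go.py 46 0 103
```

```text
t 0.1 tool cm [ 52.86 -26.83  12.83] yaw rad -0.053 feeder pos mm [-496.1 -240.1] tip z 230.8 F [ 0.1 -0.8  0.4] w 0.0856
```

Each row apparently needs all of its fields.

Emit:
carry_out --rows '[{"tx":4.4,"ty":-2.2,"tz":0,"yaw":0},{"tx":4.4,"ty":-2.2,"tz":0,"yaw":0},{"tx":4.4,"ty":-2.2,"tz":0,"yaw":0},{"tx":4.4,"ty":-2.2,"tz":0,"yaw":0},{"tx":4.4,"ty":-2.2,"tz":0,"yaw":0},{"tx":4.4,"ty":-2.2,"tz":0,"yaw":0},{"tx":4.4,"ty":-2.2,"tz":0,"yaw":0},{"tx":4.4,"ty":-2.2,"tz":0,"yaw":0},{"tx":4.4,"ty":-2.2,"tz":0,"yaw":0},{"tx":4.4,"ty":-2.2,"tz":0,"yaw":0},{"tx":4.4,"ty":-2.2,"tz":0,"yaw":-0.05},{"tx":0,"ty":0,"tz":0,"yaw":0}]' --jaw 1 --squeeze 20

```text
time_s: 1.3
position: [0.5558, -0.1594, 0.238]
tool_rot: [[0.95, 0.311, -0.004], [0.311, -0.95, 0.007], [-0.001, -0.008, -1.0]]
ft_force: [-1.9, -0.5, 0.8]
grip_width: 0.0001
```

```bash
python3 go.py 46 0 108
```

```text
t 1.3 tool cm [ 3.65 -1.78 11.91] yaw rad -0.006 feeder pos mm [  9.5 -18.6] tip z 227.0 F [-1.9 -0.5  0.8] w 0.0001
```

Emit:
carry_out --rows '[{"tx":2,"ty":-1,"tz":0,"yaw":-0.006},{"tx":1.7,"ty":-0.8,"tz":2.5,"yaw":0},{"tx":0,"ty":0,"tz":3,"yaw":0},{"tx":0,"ty":0,"tz":3,"yaw":0},{"tx":0,"ty":0,"tz":2,"yaw":0},{"tx":0,"ty":0,"tz":0,"yaw":0},{"tx":0,"ty":0,"tz":0,"yaw":0}]'

```text
time_s: 2.0
position: [0.5849, -0.1293, 0.1285]
tool_rot: [[0.948, 0.317, -0.007], [0.318, -0.948, 0.007], [-0.004, -0.009, -1.0]]
ft_force: [0.0, -0.6, 1.0]
grip_width: 0.0001
```

```bash
python3 go.py 46 0 100
python3 - <<'E'
from h import *
s=shot("scene","s2");t=shot("top","t2")
g=lambda im,y,x,h,w:cv2.resize(im[y:y+h,x:x+w],(400,400),interpolation=cv2.INTER_CUBIC)
cv2.imwrite("pics/c2.png",np.hstack([g(s,120,190,100,100),g(t,135,220,105,105)]))
E
```

```text
t 2.0 tool cm [-0.06  0.09  1.75] yaw rad 0.0 feeder pos mm [46.6  0.8] tip z 117.5 F [ 0.  -0.6  1. ] w 0.0001
```

View pics/c2.png

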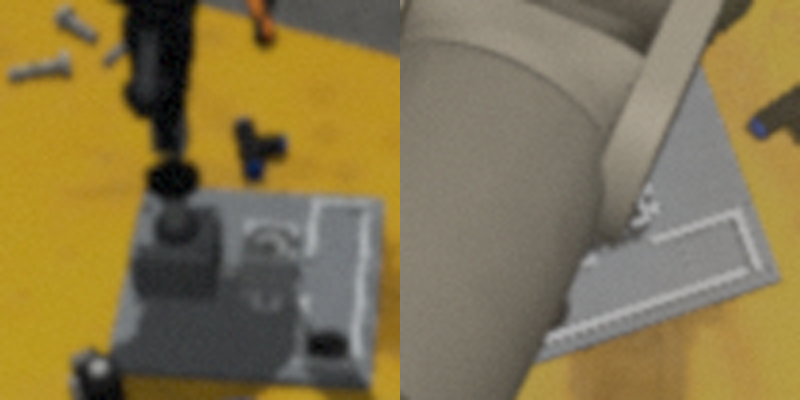

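Scene crop: the closed tips stand centred just above the cap (173,175), and the recess is at (328,345). Pressing down in steps.

Emit:
carry_out --rows '[{"tx":0,"ty":0.1,"tz":0.9,"yaw":0},{"tx":0,"ty":0,"tz":0.8,"yaw":0},{"tx":0,"ty":0,"tz":0.7,"yaw":0},{"tx":0,"ty":0,"tz":0.6,"yaw":0},{"tx":0,"ty":0,"tz":0.5,"yaw":0},{"tx":0,"ty":0,"tz":0.5,"yaw":0},{"tx":0,"ty":0,"tz":0.4,"yaw":0}]'

```text
time_s: 2.8
position: [0.5866, -0.131, 0.087]
tool_rot: [[0.948, 0.317, 0.002], [0.317, -0.948, 0.003], [0.003, -0.003, -1.0]]
ft_force: [-2.7, 0.8, 7.8]
grip_width: 0.0005
```

```bash
python3 go.py 46 0 73
```

```text
t 2.8 tool cm [-0.17 -0.14  0.3 ] yaw rad 0.0 feeder pos mm [47.7 -1.4] tip z 76.0 F [-2.7  0.8  7.8] w 0.0005
```

Emit:
carry_out --rows '[{"tx":0,"ty":0,"tz":0.3,"yaw":0},{"tx":0,"ty":0,"tz":0.2,"yaw":0},{"tx":0,"ty":0,"tz":0.2,"yaw":0},{"tx":0,"ty":0,"tz":0.2,"yaw":0}]'

```text
time_s: 3.2
position: [0.5866, -0.131, 0.0835]
tool_rot: [[0.948, 0.318, 0.005], [0.318, -0.948, 0.001], [0.005, 0.001, -1.0]]
ft_force: [-7.9, 2.6, 20.0]
grip_width: -0.0003
```

```bash
python3 go.py 46 0 73
```

```text
t 3.2 tool cm [-0.18 -0.14 -0.05] yaw rad 0.001 feeder pos mm [47.8 -1.4] tip z 72.5 F [-7.9  2.6 20. ] w -0.0003
```

It's on the stop: 20 N at tip height 72.5 mm. I'll hold briefly, then rise.

Emit:
carry_out --rows '[{"tx":0,"ty":0,"tz":0.1,"yaw":0},{"tx":0,"ty":0,"tz":0,"yaw":0},{"tx":0,"ty":0,"tz":-0.8,"yaw":0},{"tx":0,"ty":0,"tz":-1,"yaw":0},{"tx":0,"ty":0,"tz":-1,"yaw":0},{"tx":0,"ty":0,"tz":-1.5,"yaw":0},{"tx":0,"ty":0,"tz":-2,"yaw":0},{"tx":0,"ty":0,"tz":-2,"yaw":0},{"tx":0,"ty":0,"tz":0,"yaw":0}]'

```text
time_s: 4.1
position: [0.5859, -0.1307, 0.1727]
tool_rot: [[0.948, 0.319, 0.006], [0.319, -0.948, -0.001], [0.006, 0.003, -1.0]]
ft_force: [-0.0, -0.7, -0.9]
grip_width: -0.0001
```

```bash
python3 go.py -55 -48 120
python3 - <<'E'
from h import *
s=shot("scene","s3")
cv2.imwrite("pics/c3.png",cv2.resize(s[120:220,190:300],(660,600),interpolation=cv2.INTER_CUBIC))
E
```

```text
t 4.1 tool cm [-10.25   4.67   4.12] yaw rad 0.002 feeder pos mm [47.2 -1. ] tip z 161.7 F [-0.  -0.7 -0.9] w -0.0001
```

View pics/c3.png

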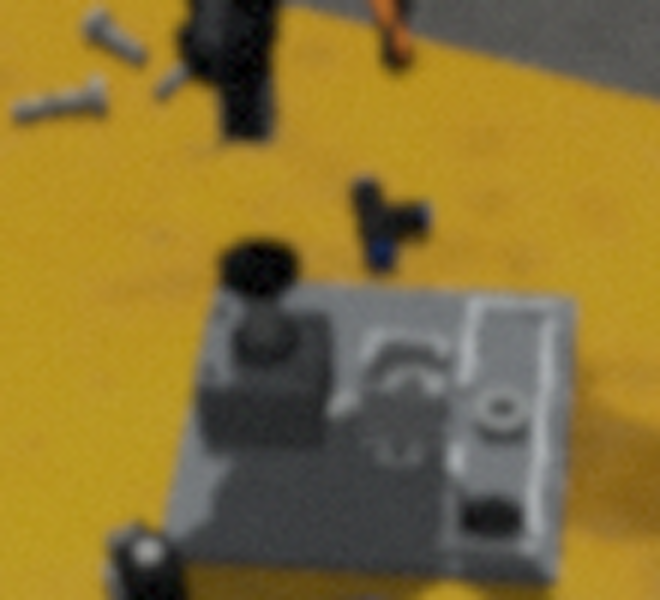

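The crop shows one washer on the track at (498,412), the plunger back up (260,268), the stack dropped by one and the recess at (492,517). Moving to the washer's -y side.

Emit:
carry_out --rows '[{"tx":-3.5,"ty":1.6,"tz":0,"yaw":0},{"tx":-3.5,"ty":1.6,"tz":0,"yaw":0},{"tx":-3.2,"ty":1.5,"tz":2,"yaw":0},{"tx":0,"ty":0,"tz":2.5,"yaw":0},{"tx":0,"ty":0,"tz":2.5,"yaw":0},{"tx":0,"ty":0,"tz":2.5,"yaw":0},{"tx":0,"ty":0,"tz":0,"yaw":0},{"tx":0,"ty":0,"tz":0,"yaw":0}]'

```text
time_s: 4.95
position: [0.4975, -0.2083, 0.0664]
tool_rot: [[0.948, 0.319, -0.005], [0.319, -0.948, 0.006], [-0.003, -0.008, -1.0]]
ft_force: [-0.0, -0.4, 1.1]
grip_width: 0.0002
```

```bash
python3 go.py -55 -46 14
python3 - <<'E'
from h import *
F=np.load("fit.npz")
for u,v in((498,410),):
  print((onz("scene",190+(u+.5)/6-.5,120+(v+.5)/6-.5,.018)[:2]-F["o"])@F["R"]*1e3)
s=shot("scene","s4")
cv2.imwrite("pics/c4.png",cv2.resize(s[120:220,190:300],(660,600),interpolation=cv2.INTER_CUBIC))
E
```

```text
t 4.95 tool cm [ 0.64 -0.01  4.14] yaw rad 0.002 feeder pos mm [-61.3 -46.4] tip z 55.4 F [-0.  -0.4  1.1] w 0.0002
[-53.01322611  -0.09922396]
```

View pics/c4.png

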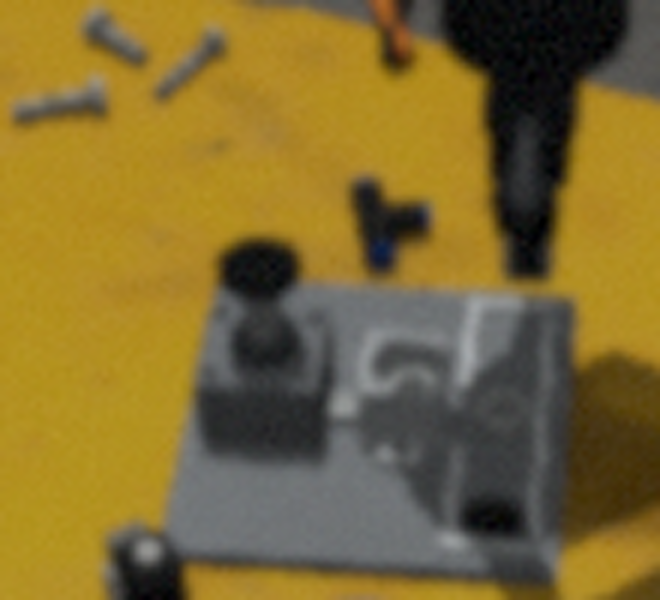

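The tips are above the -y end of the track (527,270), with the washer at (500,410), feeder (-53,0) mm. Centring over the track and lowering just above the rails.

Emit:
carry_out --rows '[{"tx":0.7,"ty":0,"tz":1,"yaw":0},{"tx":0,"ty":0,"tz":1,"yaw":0},{"tx":0,"ty":0,"tz":1,"yaw":0},{"tx":0,"ty":0,"tz":0.8,"yaw":0},{"tx":0,"ty":0,"tz":0,"yaw":0},{"tx":0,"ty":0,"tz":0,"yaw":0}]'

```text
time_s: 5.6
position: [0.5057, -0.2056, 0.0272]
tool_rot: [[0.947, 0.32, -0.002], [0.32, -0.947, 0.004], [-0.0, -0.005, -1.0]]
ft_force: [-0.9, 0.3, -0.1]
grip_width: -0.0001
```

```bash
python3 go.py -54 -46 14.5
```

```text
t 5.6 tool cm [-0.14 -0.05  0.17] yaw rad 0.003 feeder pos mm [-52.6 -46.5] tip z 16.2 F [-0.9  0.3 -0.1] w -0.0001
```

Emit:
carry_out --rows '[{"tx":-0.1,"ty":0,"tz":0.15,"yaw":0.003},{"tx":0,"ty":-0.4,"tz":0,"yaw":0},{"tx":0,"ty":-0.5,"tz":0,"yaw":0},{"tx":0,"ty":-0.5,"tz":0,"yaw":0},{"tx":0,"ty":-0.5,"tz":0,"yaw":0},{"tx":0,"ty":-0.5,"tz":0,"yaw":0},{"tx":0,"ty":0,"tz":0,"yaw":0}]'

```text
time_s: 6.3
position: [0.4965, -0.181, 0.0268]
tool_rot: [[0.948, 0.317, -0.0], [0.317, -0.948, 0.003], [0.001, -0.003, -1.0]]
ft_force: [-0.7, -0.2, -0.1]
grip_width: 0.0002
```

```bash
python3 go.py -54 20 14.5
python3 - <<'E'
from h import *
s=shot("scene","s5")
cv2.imwrite("pics/c5.png",cv2.resize(s[120:220,190:300],(660,600),interpolation=cv2.INTER_CUBIC))
E
```

```text
t 6.3 tool cm [-0.04 -4.03  0.15] yaw rad 0.0 feeder pos mm [-53.6 -20.3] tip z 15.8 F [-0.7 -0.2 -0.1] w 0.0002
```

View pics/c5.png

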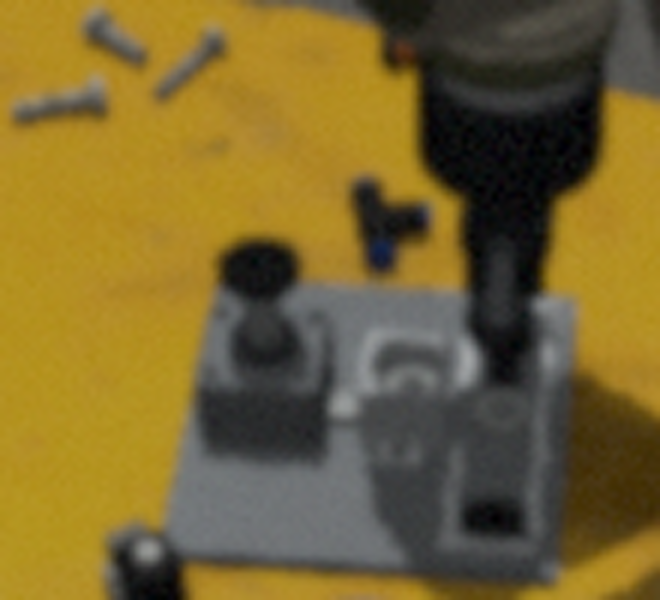

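The tip is just short of the washer (500,410), which hasn't moved. I'll lower 1.5 mm and push.

Emit:
carry_out --rows '[{"tx":0,"ty":0,"tz":0.2,"yaw":0},{"tx":0,"ty":-0.4,"tz":0,"yaw":0},{"tx":0,"ty":-0.5,"tz":0,"yaw":0},{"tx":0,"ty":-0.5,"tz":0,"yaw":0},{"tx":0,"ty":-0.5,"tz":0,"yaw":0},{"tx":0,"ty":-0.5,"tz":0,"yaw":0},{"tx":0,"ty":-0.5,"tz":0,"yaw":0},{"tx":0,"ty":-0.5,"tz":0,"yaw":0},{"tx":0,"ty":0,"tz":0,"yaw":0}]'

```text
time_s: 7.25
position: [0.485, -0.1463, 0.0248]
tool_rot: [[0.948, 0.317, 0.0], [0.317, -0.948, 0.003], [0.001, -0.003, -1.0]]
ft_force: [-0.1, 0.4, -0.2]
grip_width: 0.0002
```

```bash
python3 go.py -54 33 14.5
python3 - <<'E'
from h import *
s=shot("scene","s6")
cv2.imwrite("pics/c6.png",cv2.resize(s[120:220,190:300],(660,600),interpolation=cv2.INTER_CUBIC))
E
```

```text
t 7.25 tool cm [-0.05 -1.68 -0.07] yaw rad -0.0 feeder pos mm [-53.5  16.2] tip z 13.8 F [-0.1  0.4 -0.2] w 0.0002
```

View pics/c6.png

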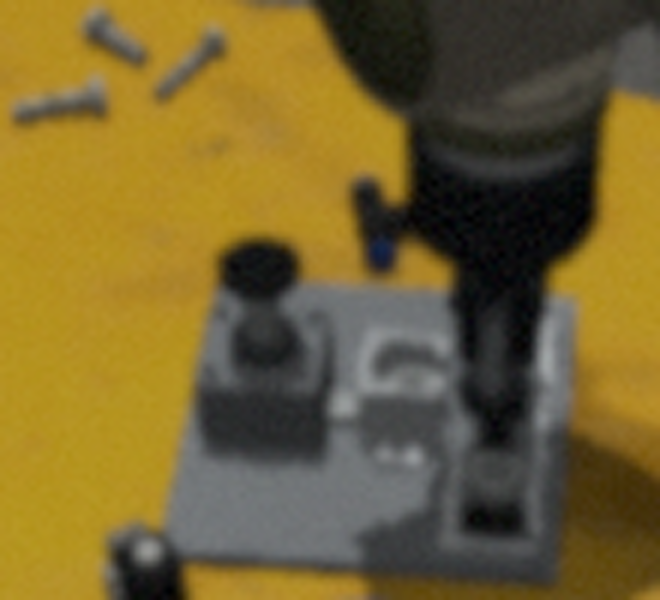

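The washer has been pushed along to (495,478), about y = +36 mm, with the recess edge next. Continuing slowly to tip y ≈ 34.

Emit:
carry_out --rows '[{"tx":0,"ty":-0.4,"tz":0,"yaw":0},{"tx":0,"ty":-0.4,"tz":0,"yaw":0},{"tx":0,"ty":-0.4,"tz":0,"yaw":0},{"tx":0,"ty":-0.4,"tz":0,"yaw":0},{"tx":0,"ty":-0.3,"tz":0,"yaw":0},{"tx":0,"ty":0,"tz":0,"yaw":0}]'

```text
time_s: 7.9
position: [0.4788, -0.1274, 0.0249]
tool_rot: [[0.949, 0.317, 0.001], [0.317, -0.949, 0.003], [0.001, -0.002, -1.0]]
ft_force: [0.5, 0.5, 0.0]
grip_width: 0.0001
```

```bash
python3 go.py -54 34.5 14.5
python3 - <<'E'
from h import *
s=shot("scene","s7")
cv2.imwrite("pics/c7.png",cv2.resize(s[160:220,240:300],(600,600),interpolation=cv2.INTER_CUBIC))
E
```

```text
t 7.9 tool cm [-0.06  0.17 -0.06] yaw rad -0.001 feeder pos mm [-53.4  36.2] tip z 13.9 F [0.5 0.5 0. ] w 0.0001
```

View pics/c7.png

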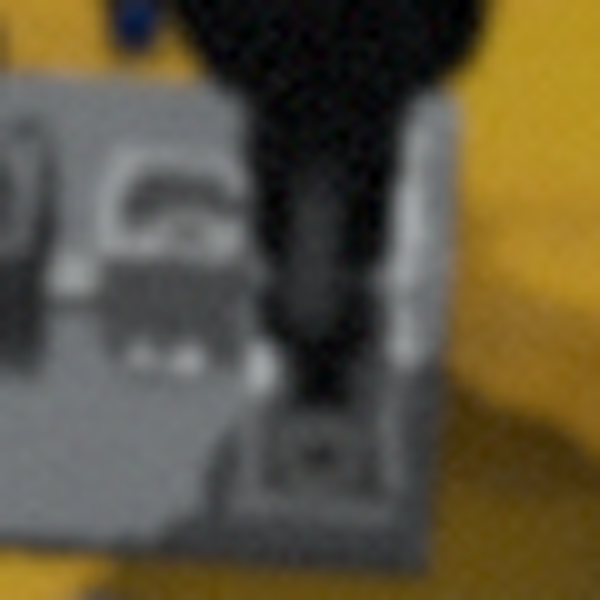

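The washer, in the gripper's shadow, now covers the recess at (318,453). I'll back off, rise and clear the view.

Emit:
carry_out --rows '[{"tx":0,"ty":0.8,"tz":0,"yaw":0},{"tx":0,"ty":0.8,"tz":-0.3,"yaw":0},{"tx":0,"ty":0,"tz":-3,"yaw":0},{"tx":0,"ty":0,"tz":-4,"yaw":0},{"tx":0,"ty":2,"tz":-4,"yaw":0},{"tx":-2,"ty":4,"tz":-3,"yaw":0},{"tx":-2,"ty":4,"tz":0,"yaw":0},{"tx":-2,"ty":4.5,"tz":0,"yaw":0},{"tx":-2,"ty":4.5,"tz":0,"yaw":0},{"tx":-2,"ty":4.5,"tz":0,"yaw":0},{"tx":-2,"ty":4.5,"tz":0,"yaw":0},{"tx":0,"ty":0,"tz":0,"yaw":0}]'

```text
time_s: 9.15
position: [0.4578, -0.457, 0.1746]
tool_rot: [[0.949, 0.315, 0.004], [0.315, -0.949, -0.004], [0.002, 0.005, -1.0]]
ft_force: [0.4, 0.5, 0.1]
grip_width: 0.0
```

```bash
python3 go.py -54 34.5 14.5
python3 - <<'E'
from h import *
s=shot("scene","s8");t=shot("top","t8")
g=lambda im,y,x,h,w:cv2.resize(im[y:y+h,x:x+w],(400,400),interpolation=cv2.INTER_CUBIC)
cv2.imwrite("pics/c8.png",np.vstack([np.hstack([g(s,180,247,50,50),g(t,190,235,50,50)])]))
E
```

```text
t 9.15 tool cm [ 12.27 -30.53  14.78] yaw rad -0.002 feeder pos mm [-177.8 -269.8] tip z 163.6 F [0.4 0.5 0.1] w 0.0
```

View pics/c8.png

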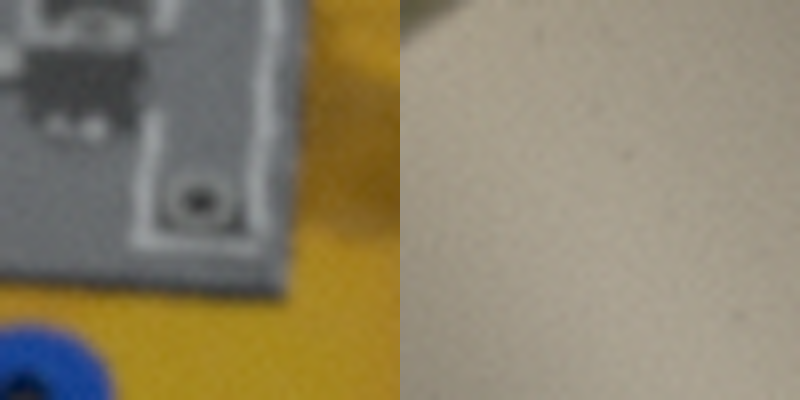

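The washer ring is at (201,200) in the scene crop, over the recess. The arm hides it from the top camera, so I'll retreat further and check the drop there.

Emit:
carry_out --rows '[{"tx":-4.5,"ty":0,"tz":-0.5,"yaw":0},{"tx":-4.5,"ty":0,"tz":-0.5,"yaw":0},{"tx":-4.5,"ty":0,"tz":-0.5,"yaw":0},{"tx":-4.5,"ty":1,"tz":-0.5,"yaw":0},{"tx":-4.5,"ty":1,"tz":-0.5,"yaw":0},{"tx":-4.5,"ty":1,"tz":-0.5,"yaw":0},{"tx":-4.5,"ty":1,"tz":0,"yaw":0},{"tx":0,"ty":0,"tz":0,"yaw":0}]'

```text
time_s: 10.05
position: [0.1689, -0.5883, 0.2072]
tool_rot: [[0.943, 0.332, 0.004], [0.332, -0.943, -0.001], [0.004, 0.002, -1.0]]
ft_force: [0.7, 0.4, -0.3]
grip_width: -0.0002
```

Run:
```python
from h import *
s=shot("scene","s9");t=shot("top","t9")
F=np.load("fit.npz");R,o=F["R"],F["o"]
for z in (.018,.0145): print("pred in scene crop",z,(proj("scene",[*(o+R@[-.055,.0545]),z])-[247,180]+.5)*8-.5,"top",(proj("top",[*(o+R@[-.055,.0545]),z])-[235,190]+.5)*8-.5)
# reference: same-camera dark recess centroid in initial scene, washer centre on gate
g=lambda im,y,x,h,w:cv2.resize(im[y:y+h,x:x+w],(400,400),interpolation=cv2.INTER_CUBIC)
s0=cv2.imread("pics/scene0.png")
cv2.imwrite("pics/c9.png",np.hstack([g(s,180,247,50,50),g(t,140,220,100,100)]))
gr=cv2.cvtColor(s0,cv2.COLOR_BGR2GRAY)[180:230,247:297];ys,xs=np.where((gr<60)&(np.add.outer(np.arange(50)*0,np.arange(50))>15)&(np.arange(50)[:,None]<33))
print("recess in s0 crop",(xs.mean()+.5)*8,(ys.mean()+.5)*8,len(xs))
```

```text
pred in scene crop 0.018 [201.61158814 192.35330946] top [186.22558702 206.30640615]
pred in scene crop 0.0145 [201.48894221 199.90032279] top [186.04201373 208.05715713]
recess in s0 crop 202.12765957446808 208.7659574468085 47
```

View pics/c9.png

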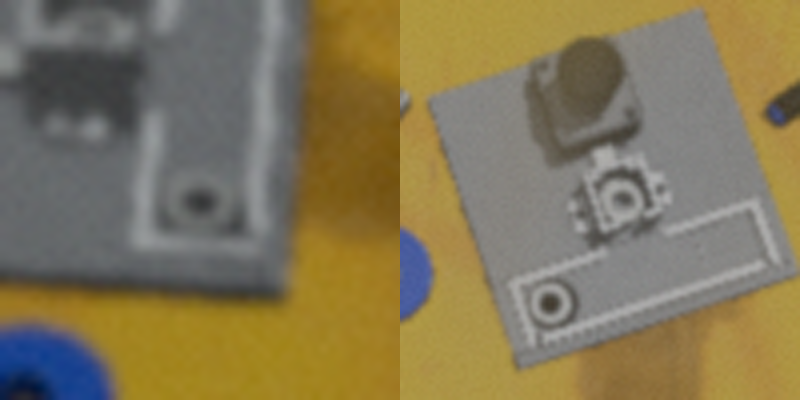

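Run:
```python
from h import *
F=np.load("fit.npz");R,o=F["R"],F["o"]
for n,a,b in(("washer",(201,200),(550.5,302)),("railcorner",(136,245),(513,283)),("basecorner",(284,297),(519,367)),):
    o1,d1=ray("scene",247+(a[0]+.5)/8-.5,180+(a[1]+.5)/8-.5);o2,d2=ray("top",220+(b[0]-400+.5)/4-.5,140+(b[1]+.5)/4-.5)
    s=np.linalg.lstsq(np.c_[d1,-d2],o2-o1,rcond=None)[0];p=(o1+s[0]*d1+o2+s[1]*d2)/2
    print(n,((p[:2]-o)@R*1e3).round(1),"z",(p[2]*1e3).round(1),"gap",np.linalg.norm(o1+s[0]*d1-o2-s[1]*d2).round(4))
# sizes/dark crescent: grey profile across ring in top
a=cv2.cvtColor(cv2.imread("pics/t9.png"),6)[205:227,247:269]; print(a)
```

```text
washer [-54.4  55.5] z 15.7 gap 0.0011
railcorner [-36.1  71.6] z 10.7 gap 0.0002
basecorner [-82.   83.4] z 4.8 gap 0.0013
[[131 132 135 132 134 134 134 134 133 128 136 138 133 143 159 159 167 165
  166 160 152 133]
 [133 132 132 133 135 132 132 134 137 134 145 158 159 163 168 163 157 150
  136 131 136 129]
 [132 134 134 128 132 136 132 145 159 161 163 168 165 159 150 136 130 135
  129 126 132 134]
 [129 134 136 133 146 157 160 162 169 163 164 157 140 136 135 128 124 132
  134 133 133 135]
 [128 145 158 159 161 168 162 161 151 132 121 120 111 121 125 134 134 130
  134 135 131 133]
 [148 160 168 165 162 158 142 126 122 115 114 115 103 103 110 122 130 135
  131 136 138 135]
 [156 165 164 137 133 134 129 125 141 147 153 151 143 119  96 103 121 132
  135 136 133 132]
 [140 163 161 138 124 124 136 151 154 151 152 155 161 150 121  94 104 127
  134 134 132 138]
 [130 159 164 149 130 125 151 158 137 113 107 115 137 156 145 107  89 117
  130 135 137 135]
 [133 149 166 156 129 123 155 150 112  79  72  77 104 143 155 124  86 106
  129 134 136 133]
 [131 139 162 157 129 127 158 142  93  66  65 
[... 370 characters left out ...]
6 153 154 143 116  86  98 126
  135 134 151 158]
 [135 136 136 146 163 150 114 105 117 134 141 138 124 103  93 101 119 142
  158 162 171 169]
 [135 135 130 135 162 159 134 108  99 101 103 105 106 101 121 149 160 167
  170 165 165 155]
 [132 137 133 144 162 171 156 130 121 118 118 131 148 156 161 171 163 164
  157 136 131 136]
 [132 138 133 137 145 167 157 126 136 156 158 165 168 166 164 160 138 133
  140 126 121 130]
 [130 135 135 130 138 168 158 120 130 165 164 166 158 134 133 142 128 125
  132 129 127 132]
 [133 135 137 135 144 162 158 122 130 152 134 133 140 128 125 135 129 131
  130 127 128 118]
 [140 136 134 138 136 144 146 119 114 131 122 122 133 129 130 128 128 128
  121 109 104  97]]
```

Optical height is ambiguous at this resolution: the washer triangulates to 15.7 mm, while reference corners read 1.3–3 mm low. I'll settle it by a light touch on the washer's top with the fingertip: 14.5 mm means seated, 18 mm not. There's plenty of time.

Emit:
carry_out --rows '[{"tx":4.5,"ty":-3,"tz":0,"yaw":0},{"tx":4.5,"ty":-4,"tz":0,"yaw":0},{"tx":4.5,"ty":-4,"tz":0,"yaw":0},{"tx":4.5,"ty":-4,"tz":0,"yaw":0},{"tx":4.5,"ty":-4,"tz":0,"yaw":0},{"tx":4.5,"ty":-4,"tz":0,"yaw":0},{"tx":4.5,"ty":-4,"tz":0,"yaw":0.01},{"tx":4,"ty":-4,"tz":0,"yaw":0.01},{"tx":0,"ty":0,"tz":0,"yaw":0}]'

```text
time_s: 11.05
position: [0.3703, -0.228, 0.2092]
tool_rot: [[0.942, 0.334, 0.009], [0.334, -0.942, 0.002], [0.01, 0.001, -1.0]]
ft_force: [-0.1, -0.2, -0.5]
grip_width: 0.0002
```

```bash
python3 go.py -54.5 55 60
```

```text
t 11.05 tool cm [13.38 -7.75 13.94] yaw rad 0.018 feeder pos mm [-188.2  -24.8] tip z 198.2 F [-0.1 -0.2 -0.5] w 0.0002
```

Emit:
carry_out --rows '[{"tx":4,"ty":-2.5,"tz":0,"yaw":0.01},{"tx":4.5,"ty":-2.6,"tz":2,"yaw":0.01},{"tx":4.2,"ty":-2.3,"tz":3,"yaw":0},{"tx":0.7,"ty":-0.4,"tz":3,"yaw":0},{"tx":0,"ty":0,"tz":3,"yaw":0},{"tx":0,"ty":0,"tz":2.5,"yaw":0},{"tx":0,"ty":0,"tz":0,"yaw":0},{"tx":0,"ty":0,"tz":0,"yaw":0}]'

```text
time_s: 11.85
position: [0.4685, -0.1067, 0.0805]
tool_rot: [[0.943, 0.333, 0.016], [0.333, -0.943, -0.001], [0.015, 0.007, -1.0]]
ft_force: [-0.4, -0.2, 0.1]
grip_width: -0.0001
```

```bash
python3 go.py -54.5 55 20
```

```text
t 11.85 tool cm [0.13 0.38 4.96] yaw rad 0.017 feeder pos mm [-56.6  59.1] tip z 69.5 F [-0.4 -0.2  0.1] w -0.0001
```

Emit:
carry_out --rows '[{"tx":0.1,"ty":0.4,"tz":1,"yaw":0.015},{"tx":0,"ty":0,"tz":1.2,"yaw":0},{"tx":0,"ty":0,"tz":1.2,"yaw":0},{"tx":0,"ty":0,"tz":0.9,"yaw":0},{"tx":0,"ty":0,"tz":0,"yaw":0},{"tx":0,"ty":0,"tz":0,"yaw":0}]'

```text
time_s: 12.45
position: [0.4748, -0.1123, 0.0406]
tool_rot: [[0.949, 0.315, 0.027], [0.316, -0.949, -0.007], [0.023, 0.015, -1.0]]
ft_force: [0.1, 0.5, 0.7]
grip_width: 0.0002
```

```bash
python3 go.py -54.5 55 18
```

```text
t 12.45 tool cm [-0.24 -0.34  1.15] yaw rad -0.002 feeder pos mm [-52.4  51.8] tip z 29.6 F [0.1 0.5 0.7] w 0.0002
```

Emit:
carry_out --rows '[{"tx":-0.15,"ty":-0.3,"tz":0.5,"yaw":0},{"tx":0,"ty":0,"tz":0.4,"yaw":0},{"tx":0,"ty":0,"tz":0,"yaw":0},{"tx":0,"ty":0,"tz":0,"yaw":0}]'

```text
time_s: 12.85
position: [0.473, -0.1101, 0.032]
tool_rot: [[0.949, 0.315, 0.029], [0.315, -0.949, -0.008], [0.025, 0.017, -1.0]]
ft_force: [-0.7, -0.7, 0.3]
grip_width: -0.0001
```

```bash
python3 go.py -54.5 55 18
```

```text
t 12.85 tool cm [-0.12 -0.06  0.3 ] yaw rad -0.002 feeder pos mm [-53.4  54.4] tip z 21.0 F [-0.7 -0.7  0.3] w -0.0001
```

Emit:
carry_out --rows '[{"tx":0,"ty":0,"tz":0.2,"yaw":0},{"tx":0,"ty":0,"tz":0.2,"yaw":0},{"tx":0,"ty":0,"tz":0,"yaw":0}]'

```text
time_s: 13.15
position: [0.4733, -0.1102, 0.0279]
tool_rot: [[0.949, 0.315, 0.029], [0.315, -0.949, -0.008], [0.025, 0.017, -1.0]]
ft_force: [-0.2, -0.5, -0.7]
grip_width: 0.0
```

```bash
python3 go.py -54.5 55 15
```

```text
t 13.15 tool cm [-0.14 -0.08  0.18] yaw rad -0.002 feeder pos mm [-53.1  54.3] tip z 16.9 F [-0.2 -0.5 -0.7] w 0.0
```

No contact at 16.9 mm, so it isn't sitting up at 18. A little further to confirm contact.

Emit:
carry_out --rows '[{"tx":0,"ty":0,"tz":0.1,"yaw":0},{"tx":0,"ty":0,"tz":0.1,"yaw":0},{"tx":0,"ty":0,"tz":0.1,"yaw":0}]'

```text
time_s: 13.45
position: [0.4736, -0.1103, 0.0255]
tool_rot: [[0.949, 0.315, 0.03], [0.315, -0.949, -0.008], [0.026, 0.017, -1.0]]
ft_force: [-5.8, 2.9, 23.7]
grip_width: -0.0001
```

```bash
python3 go.py -54.5 55 15
```

```text
t 13.45 tool cm [-0.15 -0.09 -0.06] yaw rad -0.002 feeder pos mm [-52.9  54.1] tip z 14.5 F [-5.8  2.9 23.7] w -0.0001
```

Firm contact at 14.5 mm, exactly the seated height. Retreating straight up and away.

Emit:
carry_out --rows '[{"tx":0,"ty":0,"tz":-0.5,"yaw":0},{"tx":0,"ty":0,"tz":-2,"yaw":0},{"tx":0,"ty":0,"tz":-4,"yaw":0},{"tx":0,"ty":0,"tz":-4,"yaw":0},{"tx":-2,"ty":2,"tz":-4,"yaw":0},{"tx":-4,"ty":4,"tz":-2,"yaw":0},{"tx":-4,"ty":4,"tz":0,"yaw":0},{"tx":-4,"ty":4,"tz":0,"yaw":0},{"tx":-4,"ty":4,"tz":0,"yaw":0},{"tx":-4,"ty":4,"tz":0,"yaw":0},{"tx":-4,"ty":4,"tz":0,"yaw":0},{"tx":-4,"ty":4,"tz":0,"yaw":0}]'

```text
time_s: 14.65
position: [0.3001, -0.4461, 0.1936]
tool_rot: [[0.945, 0.324, 0.032], [0.325, -0.946, -0.013], [0.026, 0.023, -0.999]]
ft_force: [0.9, -0.2, 0.1]
grip_width: -0.0002
```

Emit:
carry_out --rows '[{"tx":-4,"ty":4,"tz":0,"yaw":0},{"tx":-4,"ty":4,"tz":0,"yaw":0},{"tx":-2,"ty":4,"tz":0,"yaw":0},{"tx":0,"ty":0,"tz":0,"yaw":0},{"tx":0,"ty":0,"tz":0,"yaw":0}]'

```text
time_s: 15.15
position: [0.2445, -0.5859, 0.192]
tool_rot: [[0.948, 0.317, 0.032], [0.318, -0.948, -0.012], [0.026, 0.022, -0.999]]
ft_force: [1.0, -0.7, 0.5]
grip_width: 0.0001
```

Run:
```python
from h import *
s=shot("scene","s10");t=shot("top","t10")
g=lambda im,y,x,h,w:cv2.resize(im[y:y+h,x:x+w],(400,400),interpolation=cv2.INTER_CUBIC)
cv2.imwrite("pics/c10.png",np.hstack([g(s,130,195,115,115),g(t,130,195,145,145)]))
```

```text
(no output)
```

View pics/c10.png

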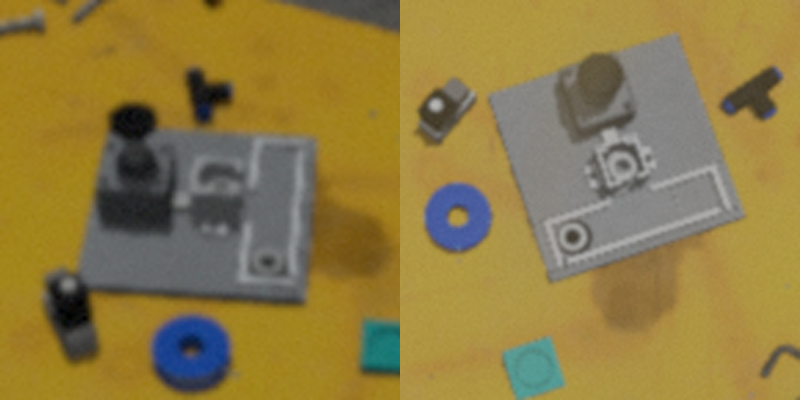

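The last picture shows the washer in the recess at (267,260) in the scene crop and (573,236) in the top crop. The plunger is up, the stack is still in the magazine, and the tape roll, tee, valve and turquoise piece are undisturbed.

```bash
python3 -c "
from rig import env
print(env.close_job())"
```

```text
the job is handed in; nothing more can be done
None
```

The job is done and handed in at about 15 s of the 42 s allowed; no verdict is reported.

- **Plunger:** I pressed it with the closed fingertips down to its stop, with 20 N at 72.5 mm against the 73 mm given. One washer came out, and the plunger rose again by itself.
- **Washer:** I nudged it along the track into the recess at the feeder's +y end. Nothing was gripped or lifted.
- **Seating check:** The pictures alone were ambiguous. The washer's top measured 15.7 mm, but reference corners in the same views read 1.3 to 3 mm low. So I touched the washer's top with the fingertips. There was no contact at 16.9 mm and firm contact at 14.5 mm, which is the seated height. That touch reached about 24 N, firmer than the light touch I intended.
- **Final pictures:** They show the washer in the recess, the plunger up and the remaining stack in the magazine. The tape roll, tee, valve and turquoise look-alike are where they were, and the arm is clear of everything.

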